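# Screw the sensor plug home at the bottom of the heating block's deep well

## Task

Take the red-knobbed sensor plug out of its holder and screw it home at the bottom of the aluminium heating block's deep well. Start its thread by feel (the usual way: press lightly and turn it back, anticlockwise, until it drops into the thread's start), then turn it clockwise until it is fully home, never forcing it down or hard against its stop. Let go of it, and leave the other things on the bench alone.

Things in the scene. Friction and masses are not known exactly. Their poses are not given: they have to be found in the camera images.
- plug_knob (a point): Centre of the sensor plug's round red knob, 30 mm diameter, 30 mm high; z up along the plug; a white line across its top marks x, the lugs' direction. Gripping it turns and carries the whole steel plug (about 150 g). It slides down up to 12 mm on the shank against a spring: 1.4 N at first, 0.35 N more per mm, 5.6 N at 12 mm, then rigid. The plug stands upright in its holder, turned any way
- lug_line (a point): Point 126 mm below the knob's centre, moving with the knob. With the knob unpressed it is midway between the undersides of two lugs that stand out of the 16 mm shank along the knob's +x and -x: 29 mm over both ends, 6 mm thick. The tapered tip, 11 mm across, lies 8 mm lower. A guide collar of 31 mm diameter is on the shank from 82 to 56 mm below the knob's centre
- well_mouth (a point): Centre of the round well's mouth in the top of the aluminium heating block, 105 mm above the bench. z up, x the block's own. The well is 35 mm in diameter with a 4 mm bevel at the mouth. A load over 70 N on the block, or of the plug on the thread, spoils it: press with under 10 N and turn against the stop with no more than 0.2 N m (0.4 N m spoils it)
- thread_top (a point): On the well's axis 72.5 mm below its mouth, on the flat top of a fixed brass insert (20 mm bore) with two opposite gaps: starts of a right-handed two-start thread. The line through them is not measured; it lies within 0.6 rad either way of the block's x. The lugs rest on the flat (knob 53.5 mm over the mouth) until within 0.2 rad of the gaps' middle; short of that they catch half-way on the edge
- thread_home (a point): On the well's axis 91 mm below its mouth, where the lugs' underside is when home. In a gap the plug drops 12.5 mm (knob 41 mm over the mouth) and turns no farther anticlockwise than 0.25 rad past the gap's middle. Clockwise from above it turns about 1.4 rad from the gap's middle, sinking 6 mm more from 0.25 to 1.3 rad, to a firm stop: home, with the unpressed knob's centre 35 mm over the mouth
- heater_block: The heating block, 84 x 84 x 105 mm with a grey foot 98 mm wide, fixed to the bench; origin in the middle of its underside
- holder_mouth (a point): Centre of the mouth of the grey round holder in which the plug stands at the start, fixed to the bench: 47 mm diameter (foot 68 mm), 33 mm bore, mouth 60 mm above the bench, inner floor 4 mm above the bench
- bench_timer_mid (a point): Middle of a white bench timer, 24 x 66 x 66 mm, standing on the bench: leave alone
- specimen_pot_mid (a point): Middle of a white specimen pot with yellow cap, 51 mm diameter, 62 mm high: leave alone
- tape_roll_mid (a point): Middle of a roll of tape lying flat, 49 mm diameter, 19 mm high: leave alone
- glass_screen: Upright clear glass screen fixed to the bench along x, left of the work: 6 mm thick, 572 mm long, 1450 mm high, its front edge 285 mm nearer the robot than this origin (which is at the middle of its foot). Go round its front edge, not into it
There are look-alikes about, which are no part of the job. Leave any green look-alike of the part that bears plug_knob alone.

How it is judged:
By the outcome, as a careful person would: the job done as asked, in the order asked, and still so for the second after the job is handed in, with the robot touching nothing.
It also fails if it takes over 72 s, if anything falls off the work surface, if the arm or the gripper's body presses on something with over 40 N, if the wrist force passes 120 N, or if a joint passes its speed limit or range.

## Robot

A 6-joint arm with a two-finger parallel gripper is mounted at the origin on a cart in front of the work surface, level with it; the furniture and walls round the work are solid. World frame = base frame: x ahead of the robot, y to its left, z up, the work surface at z = 0. Lengths are in m, angles in degrees, forces in N, time in s.
With the tool pointing down it reaches from about 0.3 to 0.75 m from the base axis. Payload 8.5 kg.
Tool frame: the origin (TCP) lies at the very end of the fingers, on their centre line; the grasp point (between the pads) lies 19 mm behind it (env.grip_point_offset is the distance from the TCP to the grasp point, in m); z points along the fingers, y is the direction in which the jaws open and shut (so a half turn about z gives the same grasp; the last joint's range is limited). The gripper opens to 85 mm and grips with 20 to 120 N. Pads are 22 mm wide; open, the fingers measure 114 mm over their backs; the gripper's body (76 mm by 85 mm) begins 54 mm behind the grasp point. The pads swing forward as they close: fully open they stand 13 mm farther back than shut.
Start: joints at [57.45, 21.807, 74.336, -0, 83.858, -12.336], TCP at [0.19, 0.516, 0.208] pointing down, gripper open.
Joint ranges: [-178.18, 178.18], [-50.72, 133.34], [12.68, 142.11], [-81.47, 261.47], [9.98, 163.14], [-165.26, 165.26]. Speed limits (degrees/s): [136.94, 136.94, 180, 180, 180, 180].

## Interface

Orientations are given as a 3x3 rotation matrix whose columns are the frame's x, y, z axes.
In Python, from rig import env gives the robot as it stands.
- The arm moves only by the tool move_arm, never from a script. Its argument "moves" is a list of rows, each a list of 4 numbers: the shift along the tool's x, y, z in mm, then the turn about the tool's z in rad. In form: [[tx, ty, tz, spin], ...]. A call has 1 to 20 rows; each row is the pose to reach, as a shift and turn from the pose commanded when the call began, along the tool's axes at that moment; what a row does not reach only later rows make up. A row lasts 1/10 s, in which the tool goes at most 50 mm and 8.59 degrees, less where a joint would pass 70% of its speed; a pose out of reach is approached as far as the arm can. A call with a gripper value outside its range is refused whole. "grip" is the closure, from 0 (fully open) to 1 (shut), set as the call begins (left out, the last holds). The fingers move at their own pace and stop on an object; "grip_force" is the grip in N (left out, the last holds). Time passes only in rows, so rows that repeat a pose let the fingers close. It gives the time, the measured TCP pose, the force and the opening at its end, in the units of the state.
- env.observe(): the state, without advancing time (a new reading comes with each control period).
- env.get_image(name): name is "scene" or "top" or "wrist"; returns the picture (384x512x3 uint8, red, green, blue); there is no depth.
- env.get_calibration(name): a dict with "fovy" (degrees; the focal length in pixels is half the picture's height over the tangent of half this angle, whatever the lens; pixels are square), "cx", "cy" (the principal point, pixels), "k1" (the pictures are not rectified: a ray, as slopes to the right and down, at radius r is drawn at 1 + k1 r^2 times it, then the intrinsics apply), "extrinsics" (4x4, takes a point from world to camera coordinates); the wrist camera has in their place "tool_from_camera" (4x4, takes a point from camera to tool coordinates, whose origin is the TCP and whose axes are the flange's). Camera axes: x right, y up, looking along -z (the intrinsics and any distortion apply to the point x, -y, -z); pixel columns grow to the right and rows downward; lengths in m; the calibration is good to about 2 mm. A picture is of the moment at which its call begins: read the wrist's pose just before it. get_calibration takes no time and is no camera call.
- env.close_job(): hands the job in, once; it reports no verdict.
Trained networks look in the newest picture that a camera, given by its name, has taken for a name from the list of things; names that differ only in an ending like _2 or _b are one class to them, and where a whole thing is asked for, a point or a joint stands for the part that bears it (a point fixed in the world has none). Each returns a list of dicts, best first, with "conf" (0 to 1); they miss things now and then, are a little off and sometimes report something else, mostly with a low value. They report only what shows in the picture. A call takes as long as a camera call. They do not tell look-alikes from the thing itself.
- env.silhouettes(camera, name): "region" (384x512 bool, what is visible of it) and "point" ([row, column] in pixels, amid what is visible of it).
- env.tip_of(camera, name): "point" ([row, column] in pixels: a listed point, or the origin of a listed thing).
The state is a dict: "time_s": time; "q": joint angles; "qvel": joint speeds; "joint_efforts": joint torques, N m; "position": TCP position; "tool_rot": TCP orientation; "ft_force": force on the tool from outside, world axes, zero at the start; "wrist_torque": the same for the moment, N m; "grip_width": finger opening in m.
Only numpy, scipy, OpenCV 4.12 (cv2) and the standard library are available. Lean on these libraries where they do the work, as an engineer would, in place of code of your own. Each camera call takes 0.05 s, during which the arm holds its last target.

## Working session

There is one attempt and no reset: what is moved stays moved. The work goes in short steps, Python scripts to look and compute and a tool call to move; the robot and the scene stay as the last step left them, time stands still between calls to the robot, and variables do not carry over. Pictures are saved under pics/ and viewed, and the job is handed in when it is done.

Besides the shell and the picture viewer there is one more tool, called after ">>>" as a command line: name --pt "numbers of a row" for each row, then --argument value for the rest. move_arm: Moves the arm, as the interface text tells. Its arguments: {"type":"object","properties":{"moves":{"type":"array"},"grip":{"type":"number"},"grip_force":{"type":"number"}},"required":["moves"]}

```bash
ls; mkdir -p pics; python3 - <<'E'
from rig import env
import cv2
s=env.observe()
for k in s: print(k,s[k])
for n in ("scene","top"):
    im=env.get_image(n); cv2.imwrite(f"pics/{n}0.png",im[:,:,::-1])
    c=env.get_calibration(n); print(n,c)
    
im=env.get_image("wrist"); cv2.imwrite(f"pics/wrist0.png",im[:,:,::-1]); print(env.get_calibration("wrist"))
E
```

```text
pics
time_s 0.0
q [ 5.74514561e+01  2.18387866e+01  7.43869574e+01  1.98967305e-03
  8.38578516e+01 -1.23370571e+01]
qvel [ 0.01160971  0.13221756 -0.01343068  0.02965613  0.04720501  0.15540603]
joint_efforts [ 4.40086042e-04 -4.48475468e+01 -2.31270951e+01 -2.03875456e-04
  4.81281022e-03  3.25069891e-05]
position [0.18983366 0.51583663 0.20721949]
tool_rot [[-9.38422344e-01  3.45489277e-01 -8.14076112e-04]
 [ 3.45490064e-01  9.38421626e-01 -1.21128264e-03]
 [ 3.45461465e-04 -1.41794990e-03 -9.99998935e-01]]
ft_force [-0.23572583  0.054385    0.28940995]
wrist_torque [ 0.03372621 -0.02582612  0.00380507]
grip_width 0.08548438516320594
scene {'fovy': 45.95963806201581, 'cx': 255.60322385709068, 'cy': 190.0210256961125, 'k1': 0.05123739163897121, 'extrinsics': array([[-0.69814966, -0.71589529,  0.00899886,  0.30387557],
       [ 0.57035976, -0.54853645,  0.61138982, -0.39492693],
       [-0.43275489,  0.43197418,  0.7912784 , -1.17652425],
       [ 0.        ,  0.        ,  0.        ,  1.        ]])}
top {'fovy': 48.55704683032252, 'cx': 262.03440722263326, 'cy': 186.84583950503068, 'k1': -0.14805669345162378, 'extrinsics': array([[-0.01946799, -0.99973308, -0.01244072, -0.05161838],
       [ 0.99099721, -0.0209434 ,  0.13223424, -0.51171883],
       [-0.1324595 , -0.00975439,  0.99114042, -1.29510757],
       [ 0.        ,  0.        ,  0.        ,  1.        ]])}
{'fovy': 60.01307236592526, 'cx': 256.42159573518995, 'cy': 193.45392539038946, 'k1': -0.05545165117829177, 'tool_from_camera': array([[ 1.26424080e-04,  9.44536419e-01,  3.28406664e-01,
         8.44866853e-02],
       [ 9.99999987e-01, -8.68921135e-05, -1.35049978e-04,
         7.08155698e-04],
       [-9.90236737e-05,  3.28406677e-01, -9.44536418e-01,
        -1.66664182e-01],
       [ 0.00000000e+00,  0.00000000e+00,  0.00000000e+00,
         1.00000000e+00]])}
```

View pics/scene0.png

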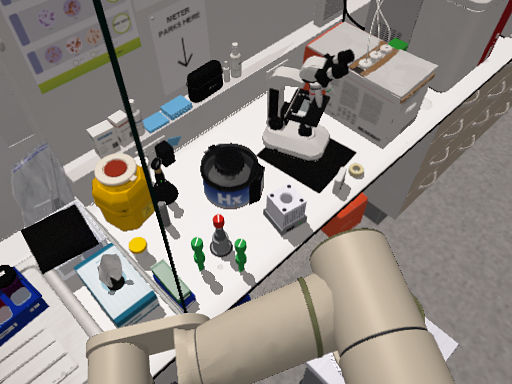

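View pics/top0.png

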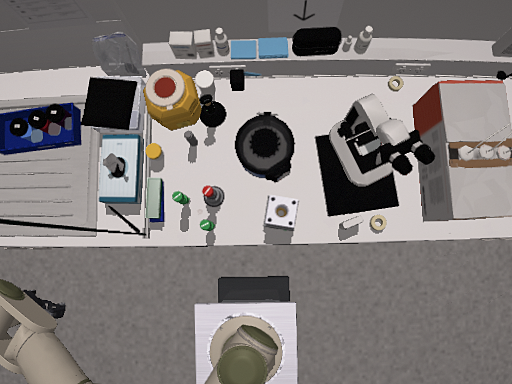

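View pics/wrist0.png

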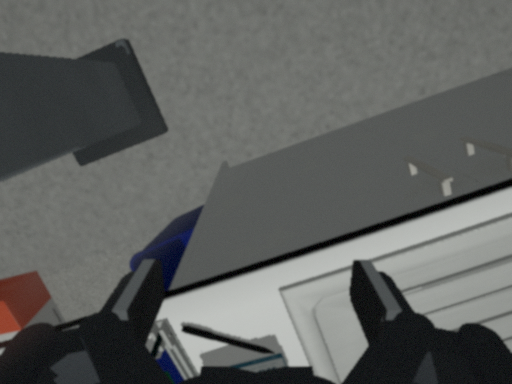

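```bash
cat > h.py <<'E'
import numpy as np, cv2
from rig import env
def K(c):
    f=192/np.tan(np.radians(c['fovy']/2)); return f
def cam(n,s=None):
    c=env.get_calibration(n)
    if n=='wrist':
        s=s or env.observe(); T=np.eye(4);T[:3,:3]=s['tool_rot'];T[:3,3]=s['position']
        E=np.linalg.inv(T@c['tool_from_camera'])
    else: E=c['extrinsics']
    return c,E
def proj(n,P,s=None):
    c,E=cam(n,s); P=np.atleast_2d(P); p=P@E[:3,:3].T+E[:3,3]
    x=p[:,0]/-p[:,2]; y=-p[:,1]/-p[:,2]; r2=x*x+y*y; k=1+c['k1']*r2; f=K(c)
    return np.c_[c['cy']+f*k*y, c['cx']+f*k*x]  # row,col
def ray(n,rc,s=None):
    c,E=cam(n,s); f=K(c)
    xd=(rc[1]-c['cx'])/f; yd=(rc[0]-c['cy'])/f; x,y=xd,yd
    for _ in range(30):
        k=1+c['k1']*(x*x+y*y); x,y=xd/k,yd/k
    R=E[:3,:3]; o=-R.T@E[:3,3]; d=R.T@np.array([x,-y,-1]); return o,d/np.linalg.norm(d)
def atz(n,rc,z,s=None):
    o,d=ray(n,rc,s); return o+d*(z-o[2])/d[2]
def tri(rays):
    A=np.zeros((3,3));b=np.zeros(3)
    for o,d in rays:
        M=np.eye(3)-np.outer(d,d);A+=M;b+=M@o
    X=np.linalg.solve(A,b); return X,[np.linalg.norm((np.eye(3)-np.outer(d,d))@(X-o)) for o,d in rays]
E
python3 - <<'E'
from h import *
names=["plug_knob","well_mouth","holder_mouth","heater_block","glass_screen","bench_timer_mid","specimen_pot_mid","tape_roll_mid"]
for n in names:
    D={}
    for c in ("scene","top"):
        D[c]=env.tip_of(c,n)
        for d in D[c][:4]: print(n,c,np.round(d['point'],1),round(d['conf'],2))
    if D['scene'] and D['top'] and n!="plug_knob":
        X,e=tri([ray(c,D[c][0]['point']) for c in D]); print('   ',X.round(4),np.round(e,4))
for c in("scene","top"):
  for d in env.silhouettes(c,"plug_knob"): 
    r=d['region']; print(c,d['point'],d['conf'],r.sum(),env.get_image(c)[r].mean(0))
E
python3 -c "
import cv2
a=cv2.imread('pics/top0.png')[120:260,140:340];cv2.imwrite('pics/topc.png',cv2.resize(a,None,fx=4,fy=4,interpolation=2))
a=cv2.imread('pics/scene0.png')[160:300,120:320];cv2.imwrite('pics/scenec.png',cv2.resize(a,None,fx=4,fy=4,interpolation=2))"
```

```text
plug_knob scene [219.1 219.5] 0.57
plug_knob scene [245.3 239.8] 0.43
plug_knob scene [244.6 197.1] 0.41
plug_knob top [222.2 203.6] 0.59
plug_knob top [195.  179.1] 0.56
plug_knob top [194.3 211. ] 0.52
well_mouth scene [197.8 286.5] 0.58
well_mouth top [209.6 280.5] 0.66
    [ 0.4305 -0.1172  0.1026] [0.0028 0.0028]
holder_mouth top [195.2 211.7] 0.49
heater_block scene [215.7 288.3] 0.8
heater_block top [215.6 280.9] 0.91
    [ 0.4185 -0.1206  0.0188] [0.0025 0.0025]
glass_screen top [210.6 279.6] 0.5
bench_timer_mid scene [179.5 339.8] 0.76
bench_timer_mid top [219.5 353.6] 0.53
    [ 0.4013 -0.3495  0.015 ] [0.0024 0.0024]
specimen_pot_mid scene [246.3 137.3] 0.56
specimen_pot_mid top [153.9 154.2] 0.5
    [0.6231 0.2785 0.0529] [0.0041 0.0041]
tape_roll_mid scene [168.7 353. ] 0.62
tape_roll_mid top [225. 378.] 0.45
    [ 0.39   -0.4193  0.0209] [0.0078 0.0078]
scene [219.1, 215.8] 0.71 149 [168.62416107  62.24161074  58.0738255 ]
scene [245.0, 241.8] 0.66 134 [ 58.88059701 134.37313433  76.14925373]
scene [244.9, 196.9] 0.62 131 [ 51.93129771 134.38931298  71.74045802]
top [196.3, 179.0] 0.66 90 [ 76.58888889 136.53333333  87.62222222]
```

View pics/topc.png

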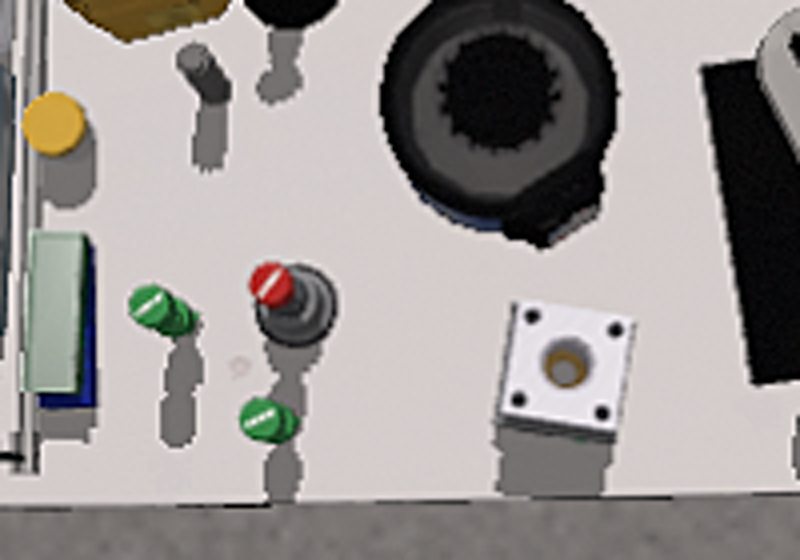

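View pics/scenec.png

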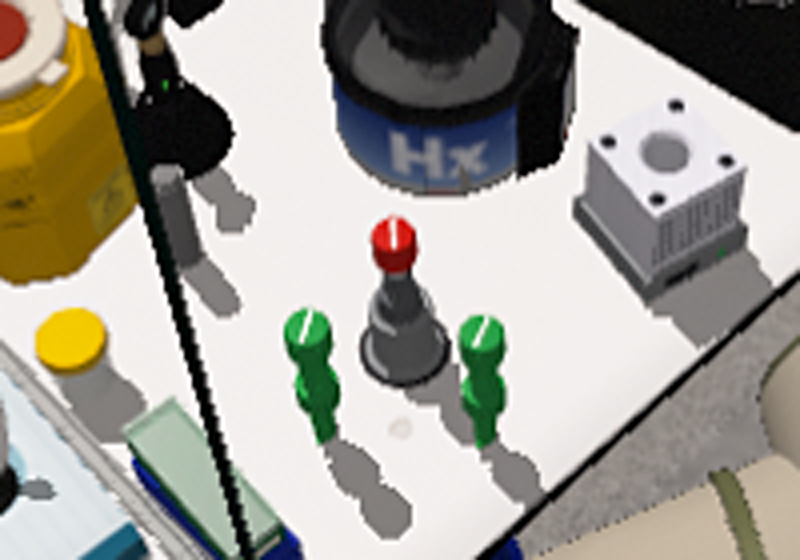

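```bash
python3 - <<'E'
from h import *
I={c:cv2.imread(f'pics/{c}0.png').astype(int) for c in('scene','top')}
def comps(c,mask,box):
    m=np.zeros(mask.shape,np.uint8); r0,r1,c0,c1=box; m[r0:r1,c0:c1]=mask[r0:r1,c0:c1]
    n,l,st,ce=cv2.connectedComponentsWithStats(m)
    return [(st[i][4],ce[i][::-1].round(1),st[i][:4]) for i in range(1,n) if st[i][4]>8]
for c,box in(('scene',(190,290,180,260)),('top',(170,240,165,225))):
    b,g,r=[I[c][...,k] for k in range(3)]
    print(c,'red',comps(c,(r>g*1.7)&(r>90),box)); print('green',comps(c,(g>r*1.4)&(g>b*1.2)&(g>60),box))
# knob: centre of silhouette -> around knob centre
for t,s in (((190,207.5),(220,218.5)),):
    X,e=tri([ray('top',t),ray('scene',s)]);print(X,e)
print('red at z.138 top',atz('top',(190.5,207.8),.145), atz('scene',(220,218.3),.14))
print('block corners')
for nm,P in (('holder',None),):pass
# screen edge at bench, col~(top crop (30,470)/4+..)
print('screen',atz('top',(120+468/4,140+30/4),0),atz('top',(120+400/4,140+25/4),0))
print(proj('top',[[.43,-.117,.105],[.43,-.117,.0325]]),proj('scene',[[.43,-.117,.105]]))
E
python3 - <<'E'
import cv2
a=cv2.imread('pics/top0.png')[165:235,170:310];cv2.imwrite('pics/topd.png',cv2.resize(a[:,:60],None,fx=9,fy=8.5,interpolation=0));cv2.imwrite('pics/tope.png',cv2.resize(a[:,85:],None,fx=9,fy=8.5,interpolation=0))
E
```

```text
scene red [(np.int32(115), array([221., 218.]), array([213, 215,  11,  13], dtype=int32))]
green [(np.int32(276), array([252.2, 198. ]), array([191, 237,  14,  34], dtype=int32)), (np.int32(268), array([253.5, 240.2]), array([235, 239,  11,  33], dtype=int32))]
top red [(np.int32(69), array([190.6, 207.5]), array([202, 186,  11,  10], dtype=int32))]
green [(np.int32(103), array([197.3, 179.5]), array([172, 191,  15,  13], dtype=int32)), (np.int32(99), array([224.9, 206.9]), array([200, 220,  15,  11], dtype=int32))]
[0.48916864 0.09306261 0.13980573] [np.float64(0.001699806782807401), np.float64(0.0016998067828074023)]
red at z.138 top [0.48840688 0.09253151 0.145     ] [0.48794231 0.09264837 0.14      ]
block corners
screen [0.36073408 0.3084036  0.        ] [0.41531936 0.31298583 0.        ]
[[210.47074913 281.02604297]
 [212.27433293 280.2811804 ]] [[197.27264414 285.69440386]]
```

View pics/topd.png

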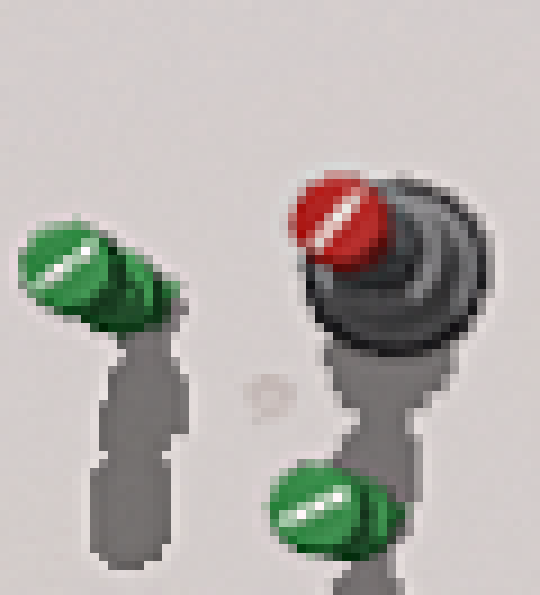

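View pics/tope.png

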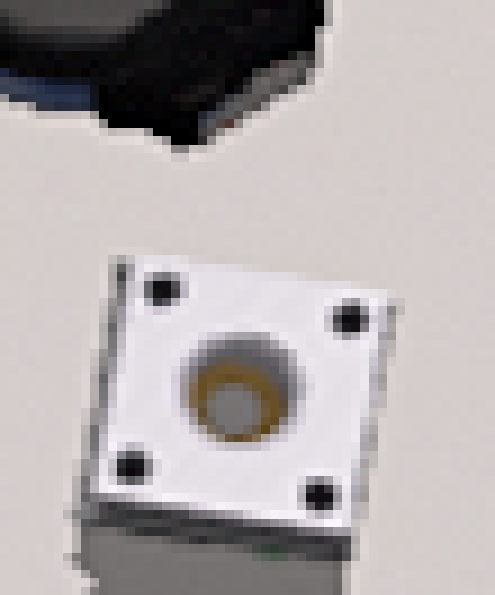

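```bash
cat >> h.py <<'E'
def rel(P,yaw_deg=None):
    """world target TCP -> tool shift mm, spin rad from current measured pose"""
    s=env.observe();R=s['tool_rot'];d=R.T@(np.array(P)-s['position'])*1000
    y=np.degrees(np.arctan2(R[1,0],R[0,0]))
    sp=None if yaw_deg is None else -np.radians((yaw_deg-y+180)%360-180)
    return d.round(1),None if sp is None else round(sp,3),round(y,2)
E
python3 - <<'E'
from h import *
for P,y in (((.19,.30,.25),100),((.24,.2,.25),70),((.32,.0,.25),45),((.37,-.177,.18),45)): print(rel(P,y))
for t,s in (((196.3,179),(244.7,197)),((224,205),(245,240.5))): print(tri([ray('top',t),ray('scene',s)]))
E
```

```text
(array([ -74.6, -202.8,  -42.2]), np.float64(1.043), np.float64(159.79))
(array([-156.1, -279.4,  -42.2]), np.float64(1.567), np.float64(159.79))
(array([-300.3, -439.4,  -42.2]), np.float64(2.003), np.float64(159.79))
(array([-408.4, -588.2,   27.8]), np.float64(2.003), np.float64(159.79))
(array([0.47548087, 0.17986335, 0.12616544]), [np.float64(2.221177516997171e-05), np.float64(2.221177516987174e-05)])
(array([0.39198202, 0.10157856, 0.13460892]), [np.float64(0.0014713291579679098), np.float64(0.0014713291579678833)])
```

>>> move_arm --pt "-12 -35 -10 0.1" --pt "-25 -70 -20 0.22" --pt "-38 -105 -30 0.35" --pt "-50 -140 -42 0.48" --pt "-62 -170 -42 0.6" --pt "-75 -203 -42 0.74" --pt "-102 -229 -42 0.88" --pt "-129 -255 -42 1.02" --pt "-156 -279 -42 1.16" --pt "-185 -311 -42 1.3" --pt "-214 -343 -42 1.44" --pt "-243 -375 -42 1.58" --pt "-272 -407 -42 1.72" --pt "-300 -439 -42 1.86" --pt "-330 -480 -25 2.0" --pt "-358 -520 -8 2.0" --pt "-386 -555 10 2.0" --pt "-408 -588 28 2.0" --pt "-408 -588 28 2.0" --pt "-408 -588 28 2.0"

```text
time_s: 3.25
position: [0.3695, -0.177, 0.1794]
tool_rot: [[0.706, 0.708, -0.001], [0.708, -0.706, 0.001], [0.0, -0.002, -1.0]]
ft_force: [-1.5, 0.9, -0.1]
grip_width: 0.0853
```

```bash
python3 - <<'E'
from h import *
s=env.observe(); im=env.get_image("wrist"); cv2.imwrite("pics/w1.png",im[:,:,::-1])
print(s['position'],s['q'],s['ft_force'],s['time_s'])
print(proj('wrist',[[.4305,-.117,.105],[.4305,-.117,.0325]],s))
cv2.imwrite("pics/w1x.png",cv2.resize(im[:,:,::-1],(768,576),interpolation=2))
E
```

```text
[ 0.36950373 -0.17698438  0.17940147] [-4.22648477e+01  9.29096941e+00  9.74634586e+01  7.81284176e-03
  7.33371068e+01  2.62867077e+00] [-1.46311405  0.89929856 -0.14569955] 3.25
[[ 78.75053604 257.86761821]
 [ 78.68765671 257.69581887]]
```

View pics/w1x.png

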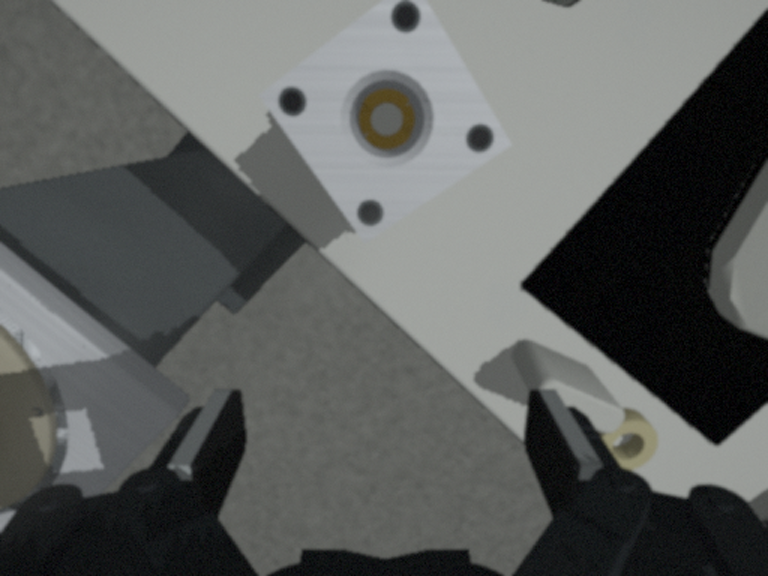

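```bash
python3 - <<'E'
from h import *
im=cv2.imread("pics/w1.png")[40:120,215:300]
im=cv2.resize(im,(680,640),interpolation=2); cv2.imwrite("pics/w1c.png",cv2.convertScaleAbs(im,alpha=1.3)[:600])
s=env.observe()
# screws px (768-scale /1.5)
S=[(16,405),(100,292),(138,480),(212,370)]
P=[atz('wrist',(r/1.5,c/1.5),.105,s) for r,c in S]
for p in P: print(p.round(4))
print(np.mean(P,0))
for C in [(262,96),(510,143),(360,236)]: print(atz('wrist',(C[1]/1.5,C[0]/1.5),.105,s).round(4))
E
```

```text
[ 0.4664 -0.0914  0.105 ]
[ 0.4055 -0.08    0.105 ]
[ 0.4553 -0.1531  0.105 ]
[ 0.394  -0.1415  0.105 ]
[ 0.43031001 -0.11649973  0.105     ]
[ 0.3971 -0.069   0.105 ]
[ 0.4639 -0.1647  0.105 ]
[ 0.382  -0.1464  0.105 ]
```

View pics/w1c.png

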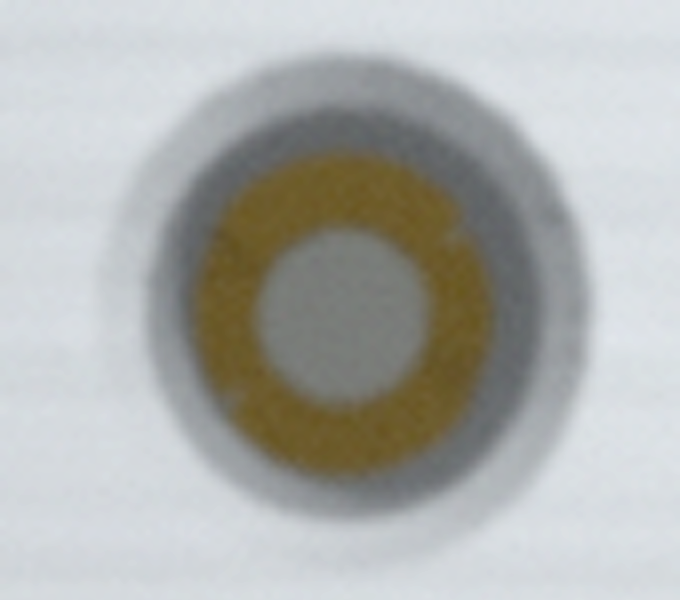

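>>> move_arm --pt "0 0 20 0" --pt "0 0 40 0" --pt "0 0 55 0" --pt "0 0 55 0" --pt "0 0 55 0"

```text
time_s: 3.8
position: [0.37, -0.1761, 0.1258]
tool_rot: [[0.704, 0.71, 0.001], [0.71, -0.704, -0.001], [0.0, 0.001, -1.0]]
ft_force: [0.4, 0.3, 0.2]
grip_width: 0.0852
```

```bash
python3 - <<'E'
from h import *
s=env.observe(); im=np.mean([env.get_image("wrist") for _ in range(4)],0).astype(np.uint8); cv2.imwrite("pics/w2.png",im[:,:,::-1])
print(s['position'],s['time_s'])
p=proj('wrist',[[.4303,-.1165,.0325]],s)[0];print(p)
r,c=p.astype(int); a=im[r-32:r+32,c-32:c+32,::-1]
a=cv2.resize(a,(600,600),interpolation=2).astype(float)
a=np.clip((a-40)*1.7,0,255); cv2.imwrite("pics/w2c.png",a)
E
```

```text
[ 0.37000343 -0.17609885  0.12582008] 3.8
[ 79.8143843  257.46643314][ WARN:0@3.072] global loadsave.cpp:1063 imwrite_ Unsupported depth image for selected encoder is fallbacked to CV_8U.
```

View pics/w2c.png

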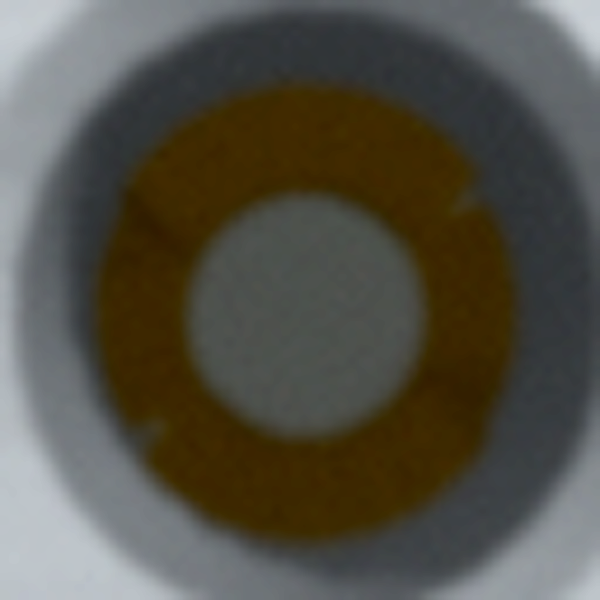

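View pics/w2.png

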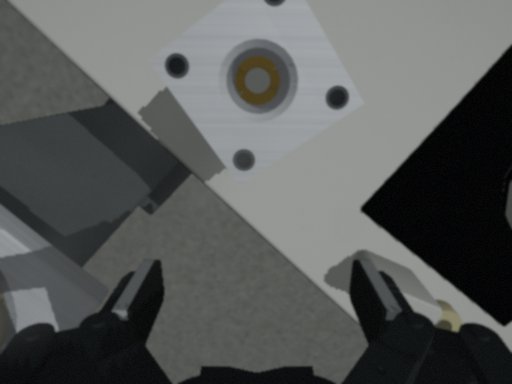

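```bash
python3 - <<'E'
from h import *
for P,y in (((.37,-.176,.25),45),((.428,.033,.25),45)): print(rel(P,y))
E
```

```text
(array([   0.5,   -0.3, -124.3]), np.float64(0.004), np.float64(45.22))
(array([ 189.7, -106.4, -124.5]), np.float64(0.004), np.float64(45.22))
```

>>> move_arm --pt "0 0 -40 0" --pt "0 0 -80 0" --pt "0 0 -124 0" --pt "38 -21 -124 0" --pt "76 -42 -124 0" --pt "114 -64 -124 0" --pt "152 -85 -124 0" --pt "190 -106 -124 0" --pt "190 -106 -124 0" --pt "190 -106 -124 0" --grip 0.35

```text
time_s: 5.0
position: [0.4284, 0.0336, 0.2491]
tool_rot: [[0.703, 0.711, 0.001], [0.711, -0.703, -0.0], [0.0, 0.001, -1.0]]
ft_force: [-0.1, -0.1, 0.1]
grip_width: 0.0555
```

```bash
python3 - <<'E'
from h import *
s=env.observe(); im=env.get_image("wrist"); cv2.imwrite("pics/w3.png",im[:,:,::-1])
print(s['position'],s['time_s'],s['grip_width'],s['ft_force'])
print(proj('wrist',[[.488,.0925,.153],[.488,.0925,.138]],s))
m=(im[...,0]>im[...,1]*1.7)&(im[...,0]>90)
n,l,st,ce=cv2.connectedComponentsWithStats(m.astype(np.uint8))
i=1+np.argmax(st[1:,4]);print(st[i],ce[i])
x,y,w,h=st[i][:4]; a=im[y-15:y+h+15,x-15:x+w+15,::-1]; print(x-15,y-15,a.shape)
cv2.imwrite("pics/w3c.png",cv2.resize(a,None,fx=7,fy=7,interpolation=2))
E
```

```text
[0.42838565 0.0335501  0.24914848] 5.0 0.05545093591191953 [-0.11510802 -0.10410182  0.10781482]
[[ 81.10927531 257.63550084]
 [ 80.96874197 257.56669717]]
[ 237   57   40   41 1042] [256.45681382  77.50287908]
222 42 (71, 70, 3)
```

View pics/w3.png

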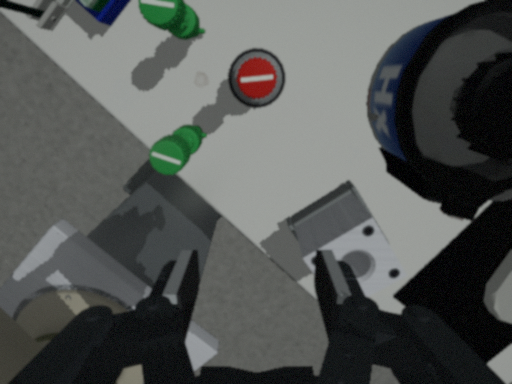

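View pics/w3c.png

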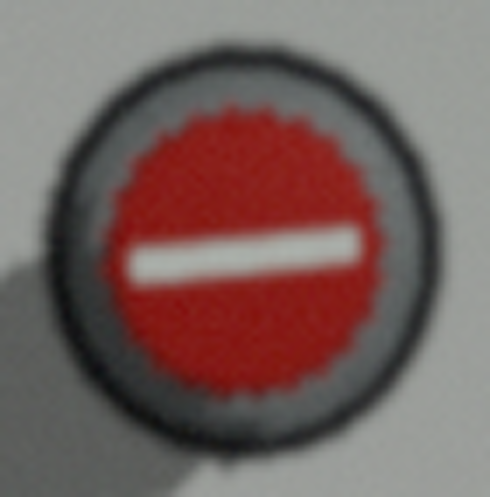

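```bash
python3 - <<'E'
from h import *
s=env.observe()
k=atz('wrist',(77.3,256.4),.153,s);print(k)
a=atz('wrist',(42+265/7,222+128/7),.153,s);b=atz('wrist',(42+245/7,222+360/7),.153,s);d=b-a;print(np.degrees(np.arctan2(d[1],d[0])),np.linalg.norm(d))
print('diam',np.linalg.norm(atz('wrist',(77,237),.153,s)-atz('wrist',(77,277),.153,s)))
for z in (.2,.119): print(rel((k[0],k[1],z),45))
E
```

```text
[0.48931141 0.09413439 0.153     ]
-40.04809487485622 0.02498749121913618
diam 0.030021893867624404
(array([86.6, -0. , 49.1]), np.float64(0.004), np.float64(45.22))
(array([ 86.6,  -0. , 130.1]), np.float64(0.004), np.float64(45.22))
```

>>> move_arm --pt "43 0 0 0" --pt "86.6 0 10 0" --pt "86.6 0 40 0" --pt "86.6 0 70 0" --pt "86.6 0 100 0" --pt "86.6 0 120 0" --pt "86.6 0 130 0" --pt "86.6 0 130 0" --pt "86.6 0 130 0"

```text
time_s: 5.95
position: [0.4901, 0.0936, 0.1198]
tool_rot: [[0.705, 0.709, 0.002], [0.709, -0.705, -0.0], [0.001, 0.001, -1.0]]
ft_force: [-0.1, 0.7, 0.3]
grip_width: 0.0555
```

```bash
python3 - <<'E'
from h import *
s=env.observe(); im=env.get_image("wrist"); cv2.imwrite("pics/w4.png",im[:,:,::-1])
print(s['position'],s['time_s'],s['grip_width'],s['ft_force'],env.grip_point_offset)
E
```

```text
[0.49008504 0.09363975 0.11979064] 5.95 0.055508422691177575 [-0.0704654   0.66028784  0.33950807] 0.0187
```

View pics/w4.png

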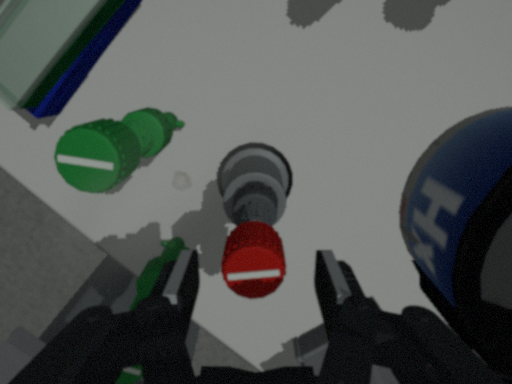

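>>> move_arm --pt "0 0 0 0" --pt "0 0 0 0" --pt "0 0 0 0" --pt "0 0 0 0" --pt "0 0 0 0" --pt "0 0 0 0" --grip 1 --grip_force 45

```text
time_s: 6.6
position: [0.4896, 0.0943, 0.1189]
tool_rot: [[0.705, 0.71, 0.0], [0.71, -0.705, -0.0], [0.0, 0.0, -1.0]]
ft_force: [0.9, -0.4, 1.9]
grip_width: 0.0277
```

```bash
python3 - <<'E'
from h import *
s=env.observe(); im=env.get_image("wrist"); cv2.imwrite("pics/w5.png",im[:,:,::-1])
print(s['position'],s['time_s'],s['grip_width'],s['ft_force'],s['wrist_torque'])
cv2.imwrite("pics/w5c.png",cv2.resize(im[190:330,170:340,::-1],None,fx=4,fy=4,interpolation=2))
E
```

```text
[0.48956664 0.09426614 0.11891895] 6.6 0.027733804584068107 [ 0.94235404 -0.36915444  1.90168144] [-0.06270505 -0.15362229  0.03060417]
```

View pics/w5c.png

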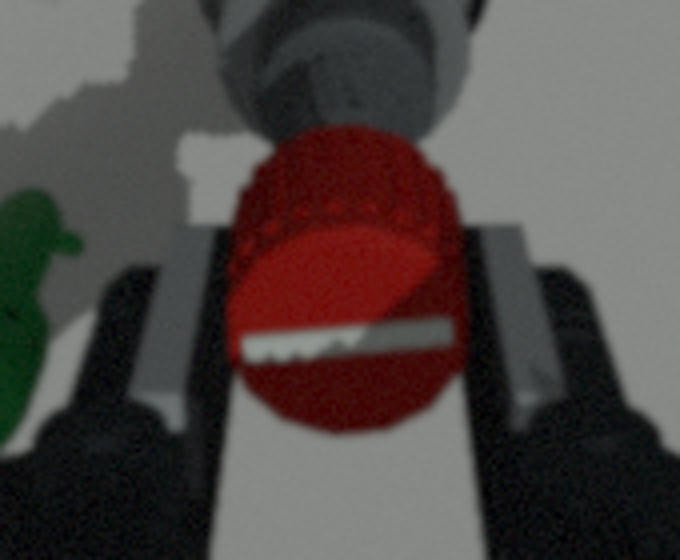

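>>> move_arm --pt "0 0 -4 0" --pt "0 0 -12 0" --pt "0 0 -25 0" --pt "0 0 -45 0" --pt "0 0 -70 0" --pt "0 0 -95 0" --pt "0 0 -120 0" --pt "0 0 -140 0" --pt "0 0 -150 0" --pt "0 0 -150 0" --pt "0 0 -150 0" --pt "0 0 -150 0"

```text
time_s: 7.85
position: [0.489, 0.0943, 0.2677]
tool_rot: [[0.705, 0.709, -0.002], [0.709, -0.705, 0.0], [-0.002, -0.002, -1.0]]
ft_force: [0.1, 0.0, -2.0]
grip_width: 0.0274
```

```bash
python3 - <<'E'
from h import *
s=env.observe(); im=env.get_image("wrist"); cv2.imwrite("pics/w6.png",im[:,:,::-1])
cv2.imwrite("pics/s6.png",env.get_image("scene")[:,:,::-1])
print(s['position'],s['time_s'],s['grip_width'],s['ft_force'],s['wrist_torque'])
print(rel((.4303,-.1165,.269),9.2))
cv2.imwrite("pics/w6c.png",cv2.resize(im[190:330,170:340,::-1],None,fx=4,fy=4,interpolation=2))
E
```

```text
[0.48901633 0.09432678 0.2676631 ] 7.85 0.027406796971290094 [ 0.0758627   0.00472303 -1.97029957] [-0.01095724 -0.0033404   0.01214339]
(array([-191.1,  106.8,   -1. ]), np.float64(0.628), np.float64(45.19))
```

View pics/w6c.png

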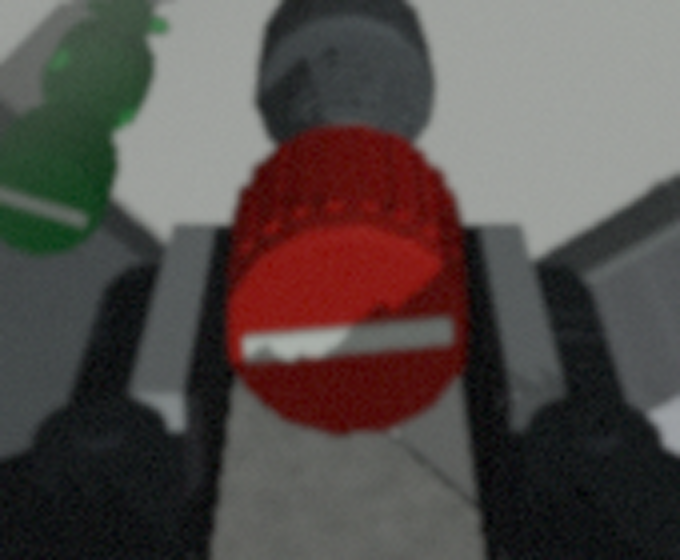

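View pics/s6.png

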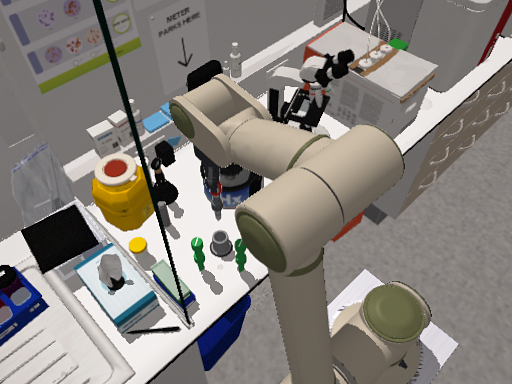

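>>> move_arm --pt "-15 8 -1 0.05" --pt "-45 25 -1 0.15" --pt "-80 44 -1 0.28" --pt "-115 64 -1 0.4" --pt "-145 81 -1 0.5" --pt "-170 95 -1 0.58" --pt "-184 103 -1 0.62" --pt "-191 107 -1 0.63" --pt "-191 107 -1 0.63" --pt "-191 107 -1 0.63" --pt "-191 107 -1 0.63"

```text
time_s: 9.05
position: [0.4309, -0.1158, 0.2698]
tool_rot: [[0.987, 0.16, -0.0], [0.16, -0.987, 0.0], [0.0, -0.0, -1.0]]
ft_force: [-0.6, -1.2, -1.3]
grip_width: 0.0276
```

```bash
python3 - <<'E'
from h import *
s=env.observe(); im=env.get_image("wrist"); cv2.imwrite("pics/w7.png",im[:,:,::-1])
t=env.get_image("top"); cv2.imwrite("pics/t7.png",cv2.resize(t[150:260,200:340,::-1],None,fx=5,fy=5,interpolation=2))
t=env.get_image("scene"); cv2.imwrite("pics/s7.png",cv2.resize(t[120:260,200:360,::-1],None,fx=4,fy=4,interpolation=2))
print(s['position'],s['time_s'],s['q'].round(1),s['ft_force'],s['wrist_torque'])
print(rel((.4303,-.1165,.269),9.2))
E
```

```text
[ 0.43093078 -0.11580017  0.26979047] 9.05 [-30.3   8.8  82.4   0.   88.8  50.5] [-0.60186232 -1.21356171 -1.28711187] [ 0.03584691  0.00097179 -0.02984289]
(array([-0.7,  0.3,  0.8]), np.float64(-0.001), np.float64(9.17))
```

View pics/w7.png

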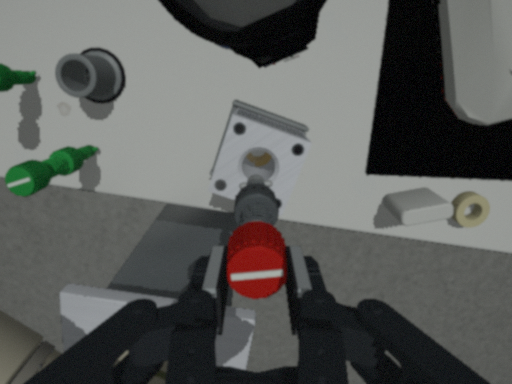

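View pics/s7.png

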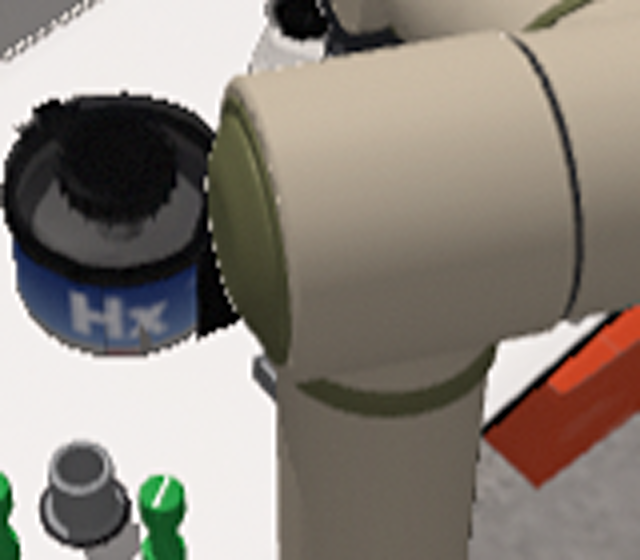

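```bash
python3 - <<'E'
from h import *
s=env.observe(); x,y=s['position'][:2]
print(s['position'])
print(proj('wrist',[[.4303,-.1165,.105],[x,y,.1545],[x,y,.1625],[x,y,.288]],s))
im=cv2.imread('pics/w7.png')[90:230,190:330]; cv2.imwrite("pics/w7c.png",cv2.resize(im,(600,600),interpolation=2))
for a,b in ((128,240),(149,298),(185,221)): print(atz('wrist',(a,b),.105,s))
E
```

```text
[ 0.43090645 -0.11605752  0.26984986]
[[166.60069232 257.23362349]
 [179.98117914 256.9629215 ]
 [182.67563279 256.97444865]
 [256.47413525 257.28846507]]
[ 0.4664919  -0.09333469  0.105     ]
[ 0.45500135 -0.15423244  0.105     ]
[ 0.404661   -0.08221569  0.105     ]
```

View pics/w7c.png

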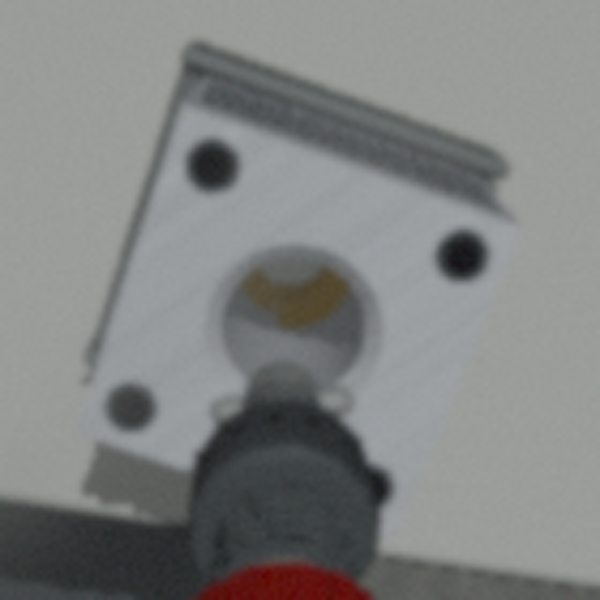

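>>> move_arm --pt "0 0 0 0.14" --pt "0 0 0 0.28" --pt "0 0 0 0.42" --pt "0 0 0 0.56" --pt "0 0 0 0.7" --pt "0 0 0 0.84" --pt "0 0 0 0.98" --pt "0 0 0 1.1" --pt "0 0 0 1.1" --pt "0 0 0 1.1" --pt "0 0 0 1.1"

```text
time_s: 10.3
position: [0.4308, -0.1165, 0.2698]
tool_rot: [[0.591, -0.807, 0.0], [-0.807, -0.591, -0.0], [0.0, 0.0, -1.0]]
ft_force: [-0.1, -0.5, -1.3]
grip_width: 0.0273
```

```bash
cat > cap.py <<'E'
from h import *
import sys,pickle
n=sys.argv[1]
s=env.observe(); im=env.get_image("wrist"); cv2.imwrite(f"pics/{n}.png",im[:,:,::-1]); pickle.dump(s,open(f"pics/{n}.pkl","wb"))
print(s['time_s'],s['position'],rel((.43,-.1165,.27),9.2))
cv2.imwrite(f"pics/{n}c.png",cv2.resize(im[90:230,190:330,::-1],(600,600),interpolation=2))
E
python3 cap.py v1
```

```text
10.3 [ 0.43079806 -0.11653178  0.26983809] (array([-0.5,  0.6, -0.2]), np.float64(-1.1), np.float64(-53.81))
```

>>> move_arm --pt "0 0 0 -0.14" --pt "0 0 0 -0.28" --pt "0 0 0 -0.42" --pt "0 0 0 -0.56" --pt "0 0 0 -0.7" --pt "0 0 0 -0.84" --pt "0 0 0 -0.98" --pt "0 0 0 -1.12" --pt "0 0 0 -1.26" --pt "0 0 0 -1.4" --pt "0 0 0 -1.54" --pt "0 0 0 -1.68" --pt "0 0 0 -1.82" --pt "0 0 0 -1.96" --pt "0 0 0 -2.1" --pt "0 0 0 -2.2" --pt "0 0 0 -2.2" --pt "0 0 0 -2.2" --pt "0 0 0 -2.2"

```text
time_s: 12.25
position: [0.4308, -0.1166, 0.2698]
tool_rot: [[0.309, 0.951, -0.0], [0.951, -0.309, -0.0], [-0.0, -0.0, -1.0]]
ft_force: [-0.0, -0.9, -1.5]
grip_width: 0.0273
```

```bash
python3 cap.py v2
```

```text
12.25 [ 0.43076737 -0.11662655  0.26981699] (array([-0.1, -0.8, -0.1]), np.float64(1.097), np.float64(72.05))
```

View pics/v1c.png

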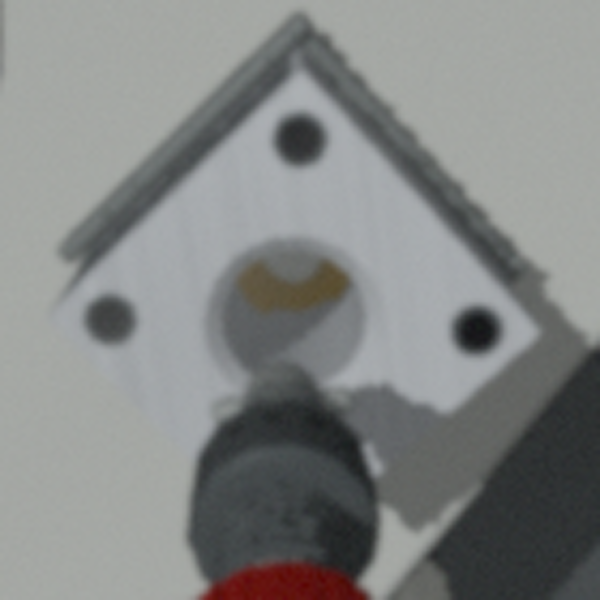

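View pics/v2c.png

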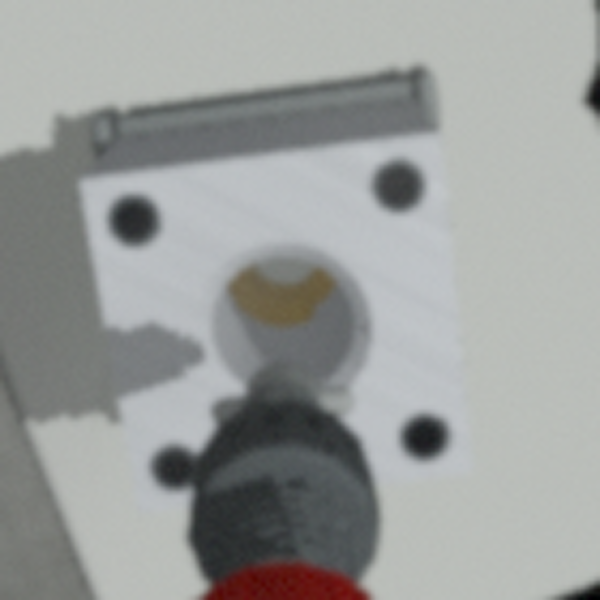

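```bash
cat > fit.py <<'E'
from h import *
import pickle
from scipy.optimize import least_squares
from scipy.spatial.transform import Rotation as Rn
def mk(p,yaw):
    a=np.radians(yaw); return dict(position=np.array(p),tool_rot=np.array([[np.cos(a),np.sin(a),0],[np.sin(a),-np.cos(a),0],[0,0,-1]]))
V={'w1':mk((.3695,-.1770,.1794),45.08),'w2':mk((.37,-.1761,.1258),45.22),'w7':mk((.4309,-.11605,.2698),9.17)}
for n in('v1','v2'): V[n]=pickle.load(open(f'pics/{n}.pkl','rb'))
c=env.get_calibration('wrist'); f=K(c); T0=c['tool_from_camera']
def pj(s,P,b):
    T=np.eye(4);T[:3,:3]=s['tool_rot'];T[:3,3]=s['position']
    B=np.eye(4);B[:3,:3]=Rn.from_rotvec(b[3:]).as_matrix();B[:3,3]=b[:3]
    E=np.linalg.inv(T@T0@B); p=P@E[:3,:3].T+E[:3,3]
    x=p[:,0]/-p[:,2]; y=p[:,1]/p[:,2]; k=1+c['k1']*(x*x+y*y)
    return np.c_[c['cy']+f*k*y,c['cx']+f*k*x]
def sq(x,y,yaw,a): 
    r=np.array([[np.cos(yaw),-np.sin(yaw)],[np.sin(yaw),np.cos(yaw)]])
    return np.c_[(np.array([[a,a],[a,-a],[-a,-a],[-a,a]])@r.T)+[x,y],np.full(4,.105)]
obs=[]
for n,s in V.items():
    g=cv2.cvtColor(cv2.imread(f'pics/{n}.png'),cv2.COLOR_BGR2GRAY)
    for i,(r,cc) in enumerate(pj(s,sq(.4303,-.1165,np.radians(-10.6),.031),np.zeros(6))):
        r0,c0=int(r)-11,int(cc)-11
        if r0<0 or c0<0: continue
        w=g[r0:r0+23,c0:c0+23]; m=(w<105).astype(np.uint8)
        k,l,st,ce=cv2.connectedComponentsWithStats(m)
        cand=[(abs(ce[j]-11).sum(),j) for j in range(1,k) if st[j][4]>30 and abs(st[j][2]-st[j][3])<=3 and st[j][0]>0 and st[j][1]>0 and st[j][0]+st[j][2]<23 and st[j][1]+st[j][3]<23]
        if cand: j=min(cand)[1]; wt=np.where(l==j,150-w.astype(float),0); yy,xx=np.mgrid[:23,:23]; obs.append((n,i,r0+(wt*yy).sum()/wt.sum(),c0+(wt*xx).sum()/wt.sum(),st[j][4]))
for o in obs: print(o[0],o[1],np.round(o[2:],1))
def res(p):
    P=sq(*p[:4]);b=p[4:]; out=[]
    for n,i,r,cc,_ in obs:
        q=pj(V[n],P[i:i+1],b)[0]; out+=[(q[0]-r)/.4,(q[1]-cc)/.4]
    return np.r_[out,b[:3]/.002,b[3:]/.01]
R=least_squares(res,np.r_[.4303,-.1165,-.185,.031,np.zeros(6)]); 
if __name__=='__main__':
    print(R.x.round(5)); print((R.fun.reshape(-1)[:-6]*.4).reshape(-1,2).round(2).tolist())
    C=np.linalg.inv(R.jac.T@R.jac);print(np.sqrt(np.diag(C))[:4])
E
python3 fit.py
```

```text
w1 1 [ 91.7 319.4 226. ]
w1 2 [141.3 246.3 203. ]
w1 3 [ 67.2 194.4 251. ]
w7 0 [128.3 239.1 111. ]
w7 1 [149.2 297.4 106. ]
w7 3 [184.6 220.1  91. ]
v1 0 [164.  215.3  86. ]
v1 1 [122.1 259.5 101. ]
v1 2 [166.7 300.9  92. ]
v2 0 [133.  282.5  82. ]
v2 1 [191.5 288.6  77. ]
v2 3 [140.9 220.7  91. ]
[ 4.2950e-01 -1.1776e-01 -1.8236e-01  3.1010e-02 -2.8000e-04 -5.8000e-04
 -8.4000e-04  2.9000e-04  1.3000e-04  1.6900e-03]
[[0.0, -0.08], [0.1, 0.06], [-0.01, -0.0], [-0.03, -0.1], [-0.09, -0.17], [-0.12, -0.18], [0.04, 0.1], [-0.04, 0.12], [-0.03, 0.04], [-0.01, 0.02], [0.09, 0.06], [0.1, 0.13]]
[0.00017279 0.00017371 0.0062889  0.00015307]
```

```bash
python3 - <<'E'
from fit import *
b=R.x[4:]
s=mk((.42838,.03355,.24915),45.3); 
q=least_squares(lambda p:pj(s,np.array([[p[0],p[1],.153]]),b)[0]-[77.3,256.4],[.489,.094]).x; print('knob',q)
T=V['v1']
def tool(x,y,h): # tool coords x,y at height h above TCP
    return T['position']+T['tool_rot']@np.array([x,y,-h])
# predictions for a plug on tool axis: knob top ends of white line etc
for nm,x,y,h in (('knobtop',0,0,.034),('collar bottom',0,0,.019-.082),('lugline',0,0,.019-.126),('tip',0,0,.019-.134)):
    print(nm,pj(T,tool(x,y,h)[None],b).round(1), 'dx1mm',(pj(T,tool(.001,0,h)[None],b)-pj(T,tool(0,0,h)[None],b)).round(2))
im=cv2.imread('pics/v1.png'); cv2.imwrite('pics/v1k.png',cv2.resize(im[160:310,190:325],(675,750)[:2],interpolation=2)[:600] if 0 else cv2.resize(im[170:310,190:330],(600,600),interpolation=2))
E
```

```text
w1 1 [ 91.7 319.4 226. ]
w1 2 [141.3 246.3 203. ]
w1 3 [ 67.2 194.4 251. ]
w7 0 [128.3 239.1 111. ]
w7 1 [149.2 297.4 106. ]
w7 3 [184.6 220.1  91. ]
v1 0 [164.  215.3  86. ]
v1 1 [122.1 259.5 101. ]
v1 2 [166.7 300.9  92. ]
v2 0 [133.  282.5  82. ]
v2 1 [191.5 288.6  77. ]
v2 3 [140.9 220.7  91. ]
knob [0.4885991 0.0945784]
knobtop [[273.2 256. ]] dx1mm [[-1.87  0.  ]]
collar bottom [[200.1 256.3]] dx1mm [[-1.28  0.  ]]
lugline [[182.3 256.4]] dx1mm [[-1.11  0.  ]]
tip [[179.6 256.4]] dx1mm [[-1.09  0.  ]]
```

View pics/v1k.png

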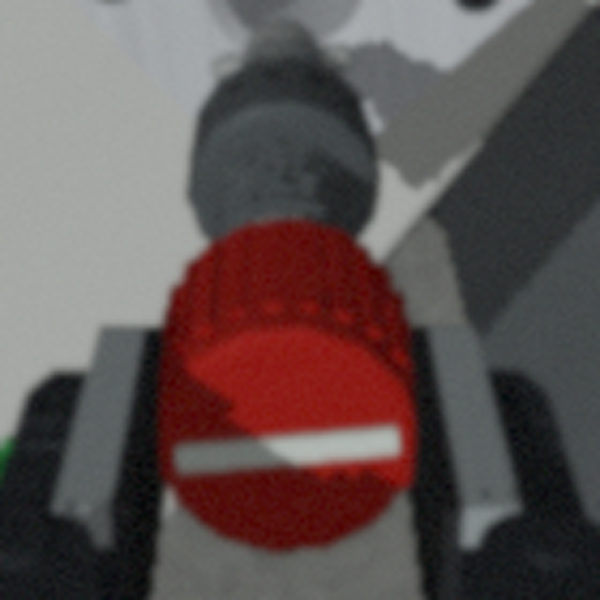

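```bash
python3 - <<'E'
from h import *
print(rel((.430,-.1178,.27),9.2),env.observe()['time_s'])
E
```

```text
(array([-1.4, -0.4, -0.1]), np.float64(1.097), np.float64(72.05)) 12.3
```

>>> move_arm --pt "0 0 0 0.14" --pt "-1.4 -0.4 0 0.28" --pt "-1.4 -0.4 0 0.42" --pt "-1.4 -0.4 0 0.56" --pt "-1.4 -0.4 0 0.7" --pt "-1.4 -0.4 0 0.84" --pt "-1.4 -0.4 0 0.98" --pt "-1.4 -0.4 0 1.1" --pt "-1.4 -0.4 0 1.1" --pt "-1.4 -0.4 0 1.1" --pt "-1.4 -0.4 0 1.1" --pt "-1.4 -0.4 10 1.1" --pt "-1.4 -0.4 20 1.1" --pt "-1.4 -0.4 30 1.1" --pt "-1.4 -0.4 38 1.1" --pt "-1.4 -0.4 42 1.1" --pt "-1.4 -0.4 42 1.1" --pt "-1.4 -0.4 42 1.1"

```text
time_s: 14.1
position: [0.4301, -0.1179, 0.228]
tool_rot: [[0.987, 0.158, 0.0], [0.158, -0.987, -0.0], [0.0, 0.0, -1.0]]
ft_force: [-0.3, -0.3, -1.6]
grip_width: 0.0275
```

```bash
python3 cap.py v3; python3 - <<'E'
from h import *
print(rel((.430,-.1178,.15),9.2),env.observe()['ft_force'],env.observe()['wrist_torque'])
E
```

```text
14.1 [ 0.43009046 -0.11790892  0.22802623] (array([  0.1,  -1.4, -41.8]), np.float64(-0.002), np.float64(9.1))
(array([-0.2, -0.2, 78.2]), np.float64(-0.002), np.float64(9.1)) [-0.05891644  0.14542268 -0.97609939] [-0.02978671 -0.0168475  -0.02793214]
```

View pics/v3c.png

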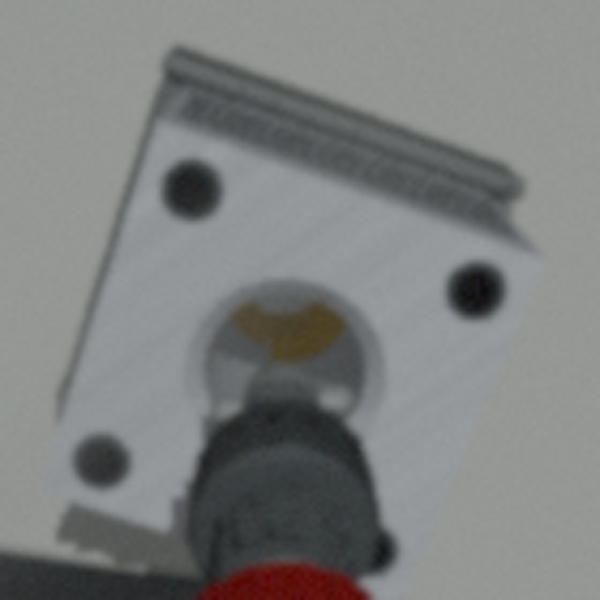

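>>> move_arm --pt "0 0 10 0" --pt "0 0 20 0" --pt "0 0 30 0" --pt "0 0 40 0" --pt "0 0 48 0" --pt "0 0 54 0" --pt "0 0 54 0" --pt "0 0 54 0"

```text
time_s: 14.95
position: [0.4301, -0.1179, 0.1739]
tool_rot: [[0.987, 0.158, 0.0], [0.158, -0.987, -0.0], [0.0, 0.0, -1.0]]
ft_force: [0.1, 0.3, -2.1]
grip_width: 0.0276
```

>>> move_arm --pt "0 0 3 0" --pt "0 0 6 0" --pt "0 0 9 0" --pt "0 0 12 0" --pt "0 0 12 0" --pt "0 0 12 0"

```text
time_s: 15.55
position: [0.43, -0.1178, 0.1618]
tool_rot: [[0.987, 0.158, -0.0], [0.158, -0.987, 0.0], [-0.0, -0.0, -1.0]]
ft_force: [0.5, 0.5, -1.6]
grip_width: 0.0273
```

```bash
python3 - <<'E'
from h import *
s=env.observe();print(s['position'],s['ft_force'],s['wrist_torque'])
E
```

```text
[ 0.42997811 -0.11784505  0.16179858] [ 0.47566283  0.50632254 -1.58207675] [ 0.04341857 -0.02233978  0.02954102]
```

>>> move_arm --pt "0 0 5 0" --pt "0 0 10 0" --pt "0 0 15 0" --pt "0 0 18 0" --pt "0 0 18 0" --pt "0 0 18 0" --pt "0 0 18 0"

```text
time_s: 16.25
position: [0.4301, -0.1179, 0.144]
tool_rot: [[0.987, 0.158, 0.0], [0.158, -0.987, -0.0], [0.0, 0.0, -1.0]]
ft_force: [0.4, 0.0, -2.1]
grip_width: 0.0278
```

>>> move_arm --pt "0 0 1 0" --pt "0 0 2 0" --pt "0 0 3 0" --pt "0 0 4 0" --pt "0 0 5 0" --pt "0 0 6 0" --pt "0 0 6 0" --pt "0 0 6 0" --pt "0 0 6 0"

```text
time_s: 17.15
position: [0.43, -0.1179, 0.1379]
tool_rot: [[0.987, 0.158, 0.0], [0.158, -0.987, -0.0], [0.0, 0.0, -1.0]]
ft_force: [-0.2, 0.3, 1.0]
grip_width: 0.0277
```

>>> move_arm --pt "0 0 0 0" --pt "0 0 0 0"

```text
time_s: 17.35
position: [0.43, -0.1178, 0.1379]
tool_rot: [[0.987, 0.158, 0.0], [0.158, -0.987, -0.0], [0.0, 0.0, -1.0]]
ft_force: [-0.3, -0.5, 1.9]
grip_width: 0.0275
```

>>> move_arm --pt "0 0 1 0" --pt "0 0 2 0" --pt "0 0 3 0" --pt "0 0 3 0" --pt "0 0 3 0"

```text
time_s: 17.85
position: [0.43, -0.1179, 0.1348]
tool_rot: [[0.987, 0.158, 0.0], [0.158, -0.987, -0.0], [0.0, 0.0, -1.0]]
ft_force: [-0.2, 0.4, 2.5]
grip_width: 0.0275
```

>>> move_arm --pt "0 0 0 -0.04" --pt "0 0 0 -0.08" --pt "0 0 0 -0.12" --pt "0 0 0 -0.16" --pt "0 0 0 -0.2" --pt "0 0 0 -0.2"

```text
time_s: 18.45
position: [0.4299, -0.1177, 0.1348]
tool_rot: [[0.936, 0.351, -0.0], [0.351, -0.936, 0.0], [-0.0, -0.0, -1.0]]
ft_force: [-0.4, 1.0, 2.4]
grip_width: 0.0274
```

```bash
cat > st.py <<'E'
from h import *
s=env.observe();R=s['tool_rot'];y=np.degrees(np.arctan2(R[1,0],R[0,0]))
print(round(s['time_s'],2),s['position'].round(4),'yaw',y.round(1),'lug',(y-85.2).round(1),'F',s['ft_force'].round(2),'T',s['wrist_torque'].round(3),'j6',s['q'][5].round(1))
E
python3 st.py
```

```text
18.45 [ 0.4299 -0.1177  0.1348] yaw 20.6 lug -64.6 F [-0.37  1.04  2.45] T [ 0.111  0.101 -0.002] j6 38.8
```

>>> move_arm --pt "0 0 0.5 -0.03" --pt "0 0 1 -0.06" --pt "0 0 1 -0.09" --pt "0 0 1 -0.12" --pt "0 0 1 -0.12" --pt "0 0 1 -0.12"

```text
time_s: 19.05
position: [0.4298, -0.1178, 0.1335]
tool_rot: [[0.888, 0.46, -0.001], [0.46, -0.888, 0.0], [-0.0, -0.0, -1.0]]
ft_force: [0.2, -0.2, -1.4]
grip_width: 0.0276
```

```bash
python3 st.py
```

```text
19.05 [ 0.4298 -0.1178  0.1335] yaw 27.4 lug -57.8 F [ 0.16 -0.24 -1.37] T [-0.003  0.018  0.026] j6 32.0
```

>>> move_arm --pt "0 0 0 -0.03" --pt "0 0 0 -0.06" --pt "0 0 0 -0.09" --pt "0 0 0 -0.12" --pt "0 0 0 -0.12" --pt "0 0 0 -0.12"

```text
time_s: 19.65
position: [0.4299, -0.1178, 0.1338]
tool_rot: [[0.826, 0.564, -0.0], [0.564, -0.826, -0.0], [-0.0, -0.0, -1.0]]
ft_force: [0.4, -0.0, -1.3]
grip_width: 0.0274
```

```bash
python3 st.py
```

```text
19.65 [ 0.4299 -0.1178  0.1338] yaw 34.3 lug -50.9 F [ 0.44 -0.03 -1.31] T [-0.051 -0.043 -0.006] j6 25.1
```

>>> move_arm --pt "0 0 1 0" --pt "0 0 2 0" --pt "0 0 3 0" --pt "0 0 4 0" --pt "0 0 5 0" --pt "0 0 5 0" --pt "0 0 5 0"

```text
time_s: 20.35
position: [0.43, -0.1178, 0.1288]
tool_rot: [[0.826, 0.564, -0.0], [0.564, -0.826, -0.0], [-0.0, -0.0, -1.0]]
ft_force: [0.4, 0.0, -0.7]
grip_width: 0.0277
```

```bash
python3 st.py
```

```text
20.35 [ 0.43   -0.1178  0.1288] yaw 34.3 lug -50.9 F [ 0.44  0.02 -0.7 ] T [ 0.033  0.002 -0.053] j6 25.1
```

>>> move_arm --pt "0 0 1 0" --pt "0 0 2 0" --pt "0 0 3 0" --pt "0 0 3 0" --pt "0 0 3 0"

```text
time_s: 20.85
position: [0.4301, -0.1179, 0.1259]
tool_rot: [[0.826, 0.564, 0.0], [0.564, -0.826, -0.0], [0.0, 0.0, -1.0]]
ft_force: [-0.6, -1.1, 1.6]
grip_width: 0.0275
```

```bash
python3 st.py
```

```text
20.85 [ 0.4301 -0.1179  0.1259] yaw 34.3 lug -50.9 F [-0.61 -1.08  1.58] T [ 0.021  0.009 -0.037] j6 25.1
```

>>> move_arm --pt "0 0 0.3 0.05" --pt "0 0 0.5 0.1" --pt "0 0 0.5 0.15" --pt "0 0 0.8 0.2" --pt "0 0 1.1 0.25" --pt "0 0 1.4 0.3" --pt "0 0 1.7 0.35" --pt "0 0 2 0.4" --pt "0 0 2.3 0.45" --pt "0 0 2.5 0.5" --pt "0 0 2.5 0.5"

```text
time_s: 21.95
position: [0.4301, -0.1178, 0.1234]
tool_rot: [[0.995, 0.098, 0.0], [0.098, -0.995, 0.0], [0.0, -0.0, -1.0]]
ft_force: [0.3, 0.6, 2.2]
grip_width: 0.0274
```

```bash
python3 st.py
```

```text
21.95 [ 0.4301 -0.1178  0.1234] yaw 5.6 lug -79.6 F [0.26 0.65 2.2 ] T [ 0.208 -0.037  0.028] j6 53.8
```

>>> move_arm --pt "0 0 0.3 0.05" --pt "0 0 0.6 0.1" --pt "0 0 0.9 0.15" --pt "0 0 1.2 0.2" --pt "0 0 1.5 0.25" --pt "0 0 1.8 0.3" --pt "0 0 2.1 0.35" --pt "0 0 2.4 0.4" --pt "0 0 2.6 0.45" --pt "0 0 2.9 0.5" --pt "0 0 2.9 0.5"

```text
time_s: 23.05
position: [0.4301, -0.1179, 0.1206]
tool_rot: [[0.921, -0.39, 0.0], [-0.39, -0.921, -0.0], [0.001, 0.0, -1.0]]
ft_force: [0.8, 0.7, 1.3]
grip_width: 0.0276
```

```bash
python3 st.py
```

```text
23.05 [ 0.4301 -0.1179  0.1206] yaw -22.9 lug -108.1 F [0.77 0.7  1.32] T [ 0.08  -0.079  0.027] j6 82.3
```

>>> move_arm --pt "0 0 0.3 0.03" --pt "0 0 0.6 0.06" --pt "0 0 0.9 0.09" --pt "0 0 1.2 0.12" --pt "0 0 1.5 0.15" --pt "0 0 1.5 0.18" --pt "0 0 1.5 0.18" --pt "0 0 1.5 0.18"

```text
time_s: 23.85
position: [0.4301, -0.1179, 0.119]
tool_rot: [[0.837, -0.547, 0.0], [-0.547, -0.837, -0.0], [0.0, 0.0, -1.0]]
ft_force: [-0.3, -0.0, 2.9]
grip_width: 0.028
```

```bash
python3 st.py
```

```text
23.85 [ 0.4301 -0.1179  0.119 ] yaw -33.2 lug -118.4 F [-0.26 -0.01  2.9 ] T [ 0.023 -0.085  0.016] j6 92.6
```

>>> move_arm --pt "0 0 0.2 0.02" --pt "0 0 0.3 0.04" --pt "0 0 0.3 0.04"

```text
time_s: 24.15
position: [0.43, -0.1178, 0.1186]
tool_rot: [[0.813, -0.582, -0.0], [-0.582, -0.813, -0.0], [0.0, 0.0, -1.0]]
ft_force: [-0.1, 0.5, 1.9]
grip_width: 0.0275
```

```bash
python3 st.py
```

```text
24.15 [ 0.43   -0.1178  0.1186] yaw -35.6 lug -120.8 F [-0.09  0.49  1.88] T [ 0.06  -0.03   0.021] j6 95.0
```

>>> move_arm --pt "0 0 0 0.015" --pt "0 0 0 0.03" --pt "0 0 0 0.03"

```text
time_s: 24.45
position: [0.43, -0.1178, 0.1186]
tool_rot: [[0.795, -0.607, -0.0], [-0.607, -0.795, -0.0], [0.0, 0.0, -1.0]]
ft_force: [0.3, 0.2, 2.5]
grip_width: 0.0275
```

```bash
python3 st.py
```

```text
24.45 [ 0.43   -0.1178  0.1186] yaw -37.3 lug -122.5 F [0.34 0.23 2.5 ] T [-0.045 -0.045  0.042] j6 96.7
```

>>> move_arm --pt "0 0 0 0.01" --pt "0 0 0 0.02" --pt "0 0 0 0.02"

```text
time_s: 24.75
position: [0.43, -0.1178, 0.1186]
tool_rot: [[0.783, -0.622, -0.0], [-0.622, -0.783, -0.0], [-0.0, 0.0, -1.0]]
ft_force: [0.2, 0.7, 1.5]
grip_width: 0.0273
```

```bash
python3 st.py
```

```text
24.75 [ 0.43   -0.1178  0.1186] yaw -38.5 lug -123.7 F [0.2  0.72 1.54] T [-0.004 -0.03  -0.033] j6 97.9
```

>>> move_arm --pt "0 0 0 0.01" --pt "0 0 0 0.02" --pt "0 0 0 0.02"

```text
time_s: 25.05
position: [0.43, -0.1178, 0.1186]
tool_rot: [[0.77, -0.638, 0.0], [-0.638, -0.77, -0.0], [0.0, 0.0, -1.0]]
ft_force: [-0.2, 0.5, 3.0]
grip_width: 0.0272
```

```bash
python3 st.py
```

```text
25.05 [ 0.43   -0.1178  0.1186] yaw -39.6 lug -124.8 F [-0.16  0.46  2.96] T [-0.037  0.039  0.067] j6 99.0
```

>>> move_arm --pt "0 0 0 0.01" --pt "0 0 0 0.02" --pt "0 0 0 0.02"

```text
time_s: 25.35
position: [0.4299, -0.1178, 0.1186]
tool_rot: [[0.757, -0.653, -0.0], [-0.653, -0.757, 0.0], [-0.0, 0.0, -1.0]]
ft_force: [0.2, -0.1, 0.9]
grip_width: 0.0277
```

```bash
python3 st.py
```

```text
25.35 [ 0.4299 -0.1178  0.1186] yaw -40.8 lug -126.0 F [ 0.21 -0.08  0.93] T [ 0.021 -0.021  0.011] j6 100.2
```

>>> move_arm --pt "0 0 0 0.01" --pt "0 0 0 0.01"

```text
time_s: 25.55
position: [0.4299, -0.1178, 0.1186]
tool_rot: [[0.751, -0.661, -0.0], [-0.661, -0.751, -0.0], [-0.0, 0.0, -1.0]]
ft_force: [-0.2, -0.4, 2.4]
grip_width: 0.0275
```

```bash
python3 st.py; python3 cap.py v4; python3 -c "
import cv2
im=cv2.imread('pics/v4.png');cv2.imwrite('pics/v4k.png',cv2.resize(im[170:310,190:330],(600,600),interpolation=2))"
```

```text
25.55 [ 0.4299 -0.1178  0.1186] yaw -41.3 lug -126.5 F [-0.17 -0.42  2.38] T [-0.032  0.017 -0.05 ] j6 100.7
25.55 [ 0.42990936 -0.11781935  0.11860521] (array([  -0.8,   -1. , -151.4]), np.float64(-0.882), np.float64(-41.32))
```

View pics/v4k.png

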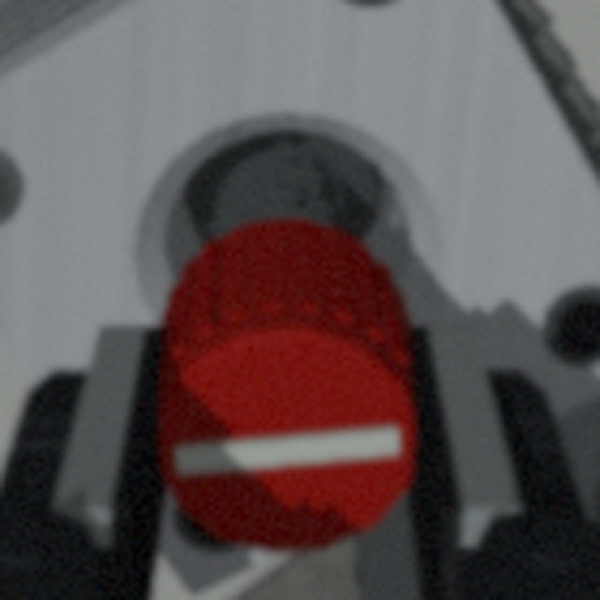

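>>> move_arm --pt "0 0 0 0.01" --pt "0 0 0 0.02" --pt "0 0 0 0.02"

```text
time_s: 25.9
position: [0.4299, -0.1178, 0.1186]
tool_rot: [[0.737, -0.676, -0.0], [-0.676, -0.737, 0.0], [-0.0, 0.0, -1.0]]
ft_force: [-1.1, -0.2, 3.0]
grip_width: 0.0274
```

```bash
python3 st.py
```

```text
25.9 [ 0.4299 -0.1178  0.1186] yaw -42.5 lug -127.7 F [-1.06 -0.25  2.97] T [-0.09   0.024  0.076] j6 101.9
```

>>> move_arm --pt "0 0 0 0.01" --pt "0 0 0 0.015" --pt "0 0 0 0.015"

```text
time_s: 26.2
position: [0.43, -0.1178, 0.1186]
tool_rot: [[0.727, -0.686, 0.0], [-0.686, -0.727, -0.0], [0.0, 0.0, -1.0]]
ft_force: [0.3, -0.2, 1.1]
grip_width: 0.0274
```

```bash
python3 st.py
```

```text
26.2 [ 0.43   -0.1178  0.1186] yaw -43.3 lug -128.5 F [ 0.25 -0.2   1.1 ] T [-0.095 -0.001  0.121] j6 102.7
```

>>> move_arm --pt "0 0 0 0.01" --pt "0 0 0 0.015" --pt "0 0 0 0.015"

```text
time_s: 26.5
position: [0.43, -0.1178, 0.1186]
tool_rot: [[0.717, -0.697, -0.0], [-0.697, -0.717, -0.0], [-0.0, 0.0, -1.0]]
ft_force: [0.0, -0.1, 2.4]
grip_width: 0.0276
```

```bash
python3 st.py
```

```text
26.5 [ 0.43   -0.1178  0.1186] yaw -44.2 lug -129.4 F [ 0.03 -0.14  2.43] T [-0.005 -0.053  0.071] j6 103.6
```

>>> move_arm --pt "0 0 0 0"

```text
time_s: 26.6
position: [0.43, -0.1178, 0.1186]
tool_rot: [[0.717, -0.697, -0.0], [-0.697, -0.717, 0.0], [-0.0, 0.0, -1.0]]
ft_force: [-0.2, -0.8, 3.4]
grip_width: 0.0277
```

```bash
python3 - <<'E'
from h import *
T=[];F=[]
for i in range(8):
    env.get_image("wrist"); s=env.observe(); T.append(s['wrist_torque'][2]);F.append(s['ft_force'][2])
print(np.round(T,3),np.mean(T),np.mean(F))
E
```

```text
[0.034 0.074 0.163 0.041 0.067 0.057 0.045 0.02 ] 0.06244499087597622 2.267607043519175
```

>>> move_arm --pt "0 0 0 0.008" --pt "0 0 0 0.015" --pt "0 0 0 0.015"

```text
time_s: 27.3
position: [0.4299, -0.1178, 0.1186]
tool_rot: [[0.706, -0.708, -0.0], [-0.708, -0.706, 0.0], [-0.0, 0.0, -1.0]]
ft_force: [0.2, 0.8, 2.5]
grip_width: 0.0274
```

```bash
cat > av.py <<'E'
from h import *
T=[];F=[]
for i in range(8):
    env.get_image("wrist"); s=env.observe(); T.append(s['wrist_torque'][2]);F.append(s['ft_force'][2])
print(np.round(T,3),np.mean(T),np.mean(F))
E
python3 av.py; python3 st.py
```

```text
[0.045 0.051 0.068 0.147 0.165 0.087 0.095 0.151] 0.10120993338917145 2.160001498935512
27.7 [ 0.43   -0.1178  0.1186] yaw -45.0 lug -130.2 F [-0.24 -0.07  1.67] T [ 0.038 -0.014  0.151] j6 104.4
```

>>> move_arm --pt "0 0 0 0.007" --pt "0 0 0 0.013" --pt "0 0 0 0.013"

```text
time_s: 28.0
position: [0.43, -0.1178, 0.1187]
tool_rot: [[0.697, -0.717, 0.0], [-0.717, -0.697, -0.0], [0.0, 0.0, -1.0]]
ft_force: [-0.2, 0.7, 1.6]
grip_width: 0.0282
```

```bash
python3 av.py; python3 st.py; python3 cap.py v5; python3 -c "
import cv2
im=cv2.imread('pics/v5.png');cv2.imwrite('pics/v5k.png',cv2.resize(im[170:310,190:330],(600,600),interpolation=2))"
```

```text
[0.097 0.096 0.157 0.124 0.074 0.167 0.143 0.125] 0.12277068575395063 1.9522546337751785
28.4 [ 0.43   -0.1178  0.1186] yaw -45.8 lug -131.0 F [ 0.44 -0.49  1.72] T [-0.014 -0.027  0.125] j6 105.2
28.4 [ 0.4299517  -0.11783279  0.11862249] (array([  -0.9,   -1. , -151.4]), np.float64(-0.96), np.float64(-45.79))
```

View pics/v5k.png

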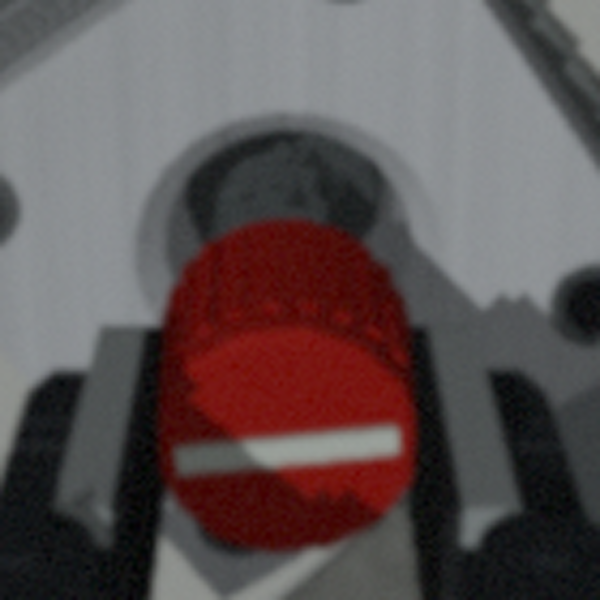

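>>> move_arm --pt "0 0 -0.5 -0.015" --pt "0 0 -1 -0.03" --pt "0 0 -1.5 -0.03" --pt "0 0 -1.5 -0.03" --pt "0 0 -1.5 -0.03"

```text
time_s: 28.95
position: [0.4299, -0.1178, 0.1201]
tool_rot: [[0.718, -0.696, -0.0], [-0.696, -0.718, 0.0], [-0.0, 0.0, -1.0]]
ft_force: [-0.1, 0.5, 1.3]
grip_width: 0.0279
```

```bash
python3 av.py; python3 st.py
```

```text
[ 0.022  0.042  0.074  0.028  0.088 -0.015  0.027  0.04 ] 0.03807067545286709 1.5461323642236258
29.35 [ 0.43   -0.1178  0.1201] yaw -44.1 lug -129.3 F [0.62 0.3  0.83] T [-0.03  -0.001  0.04 ] j6 103.5
```

>>> move_arm --pt "0 0 0 0" --pt "0 0 0 0" --pt "0 0 0 0" --pt "0 0 0 0" --pt "0 0 0 0" --grip 0.3

```text
time_s: 29.85
position: [0.4299, -0.1178, 0.1201]
tool_rot: [[0.718, -0.696, -0.0], [-0.696, -0.718, 0.0], [-0.0, 0.0, -1.0]]
ft_force: [-0.8, -0.2, -0.4]
grip_width: 0.0602
```

>>> move_arm --pt "0 0 -5 0" --pt "0 0 -15 0" --pt "0 0 -30 0" --pt "0 0 -60 0" --pt "0 0 -90 0" --pt "0 0 -120 0" --pt "-30 0 -150 0" --pt "-60 0 -150 0" --pt "-85 0 -150 0" --pt "-85 0 -150 0" --pt "-85 0 -150 0" --pt "-85 0 -150 0"

```text
time_s: 31.05
position: [0.3694, -0.0592, 0.2704]
tool_rot: [[0.718, -0.696, 0.0], [-0.696, -0.718, -0.0], [0.0, -0.0, -1.0]]
ft_force: [0.7, 0.4, -0.0]
grip_width: 0.0604
```

```bash
python3 st.py; python3 cap.py v6; python3 - <<'E'
import sys,pickle,io,contextlib
with contextlib.redirect_stdout(io.StringIO()):
    from fit import *
b=R.x[4:]; s=pickle.load(open('pics/v6.pkl','rb')); im=cv2.imread('pics/v6.png')
for z in (.155,.161): print(z,pj(s,np.array([[.4295,-.1178,z]]),b))
g=im.astype(int); m=((g[...,2]>g[...,1]*1.7)&(g[...,2]>80)).astype(np.uint8)
n,l,st,ce=cv2.connectedComponentsWithStats(m); i=1+np.argmax(st[1:,4]); print(st[i],ce[i])
x,y,w,h=st[i][:4]; cv2.imwrite('pics/v6k.png',cv2.resize(im[max(y-30,0):y+h+30,x-30:x+w+30],None,fx=5,fy=5,interpolation=2))
t=env.get_image("scene"); cv2.imwrite("pics/s8.png",t[:,:,::-1])
E
```

```text
31.05 [ 0.3694 -0.0592  0.2704] yaw -44.1 lug -129.3 F [ 0.67  0.41 -0.05] T [ 0.045 -0.021  0.042] j6 106.7
31.05 [ 0.36938305 -0.05917673  0.27039515] (array([83.4, -1.1,  0.2]), np.float64(-0.93), np.float64(-44.1))
0.155 [[ 79.77389016 256.81691856]]
0.161 [[ 79.78939115 256.83437942]]
[239  65  36  39 909] [256.54345435  83.45984598]
```

View pics/v6k.png

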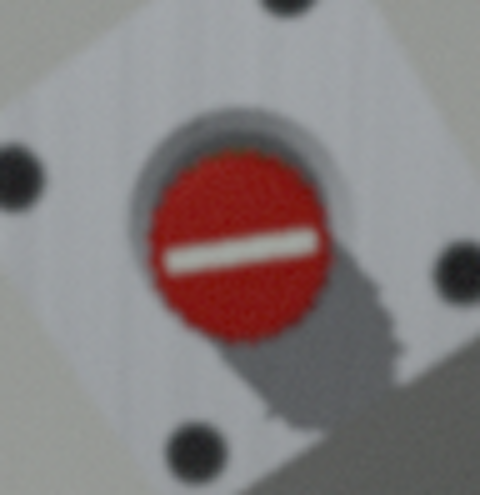

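View pics/s8.png

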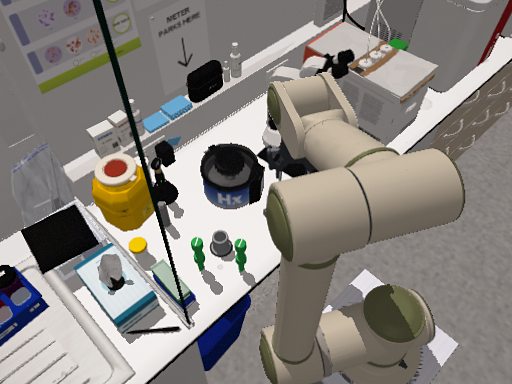

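```bash
python3 av.py; python3 - <<'E'
import io,contextlib,pickle
with contextlib.redirect_stdout(io.StringIO()):
    from fit import *
b=R.x[4:]
def ang(img,s,z):
    g=cv2.imread(img).astype(int)
    m=((g[...,2]>g[...,1]*1.7)&(g[...,2]>80)).astype(np.uint8)
    n,l,st,ce=cv2.connectedComponentsWithStats(m); i=1+np.argmax(st[1:,4]); x,y,w,h=st[i][:4]
    # white pixels inside hull
    cs,_=cv2.findContours((l==i).astype(np.uint8),cv2.RETR_EXTERNAL,cv2.CHAIN_APPROX_NONE); H=cv2.convexHull(np.vstack(cs)); hm=np.zeros(m.shape,np.uint8); cv2.fillConvexPoly(hm,H,1); hm=cv2.erode(hm,np.ones((3,3)))
    wt=np.where(hm>0,np.clip(g[...,1]-70,0,None),0); yy,xx=np.nonzero(wt); W=wt[yy,xx]
    P=[]
    def inv(r,c_): return least_squares(lambda p:pj(s,np.array([[p[0],p[1],z]]),b)[0]-[r,c_],[.45,0]).x
    c0=np.array([(yy*W).sum(),(xx*W).sum()])/W.sum(); A=np.stack([yy,xx],1)-c0; C=(A*W[:,None]).T@A; v=np.linalg.eigh(C)[1][:,1]
    p,q=inv(*(c0+10*v)),inv(*(c0-10*v)); d=p-q; return np.degrees(np.arctan2(d[1],d[0]))%180-180, inv(*ce[i]),st[i]
print('pick',ang('pics/w3.png',mk((.42838,.03355,.24915),45.3),.153))
print('now',ang('pics/v6.png',pickle.load(open('pics/v6.pkl','rb')),.155))
E
```

```text
[-0.109 -0.02   0.002 -0.012  0.055  0.028 -0.017 -0.018] -0.011269431900196254 0.16707469787465626
pick (np.float64(-39.07956056890825), array([0.26540052, 0.10077195]), array([ 236,   57,   41,   42, 1059], dtype=int32))
now (np.float64(-125.79529842470475), array([0.43102397, 0.116786  ]), array([239,  65,  36,  39, 909], dtype=int32))
```

>>> move_arm --pt "40 0 0 0" --pt "84 0 0 0" --pt "110 0 0 0" --pt "110 0 0 0" --pt "110 0 0 0" --pt "110 0 0 0"

```text
time_s: 32.15
position: [0.4474, -0.1346, 0.2703]
tool_rot: [[0.719, -0.695, -0.0], [-0.695, -0.719, 0.0], [-0.0, -0.0, -1.0]]
ft_force: [-0.5, -1.0, -0.2]
grip_width: 0.0598
```

```bash
python3 cap.py v7; python3 - <<'E'
import io,contextlib,pickle
with contextlib.redirect_stdout(io.StringIO()):
    from fit import *
im=cv2.imread('pics/v7.png'); cv2.imwrite('pics/v7k.png',cv2.resize(im[130:270,190:330],(600,600),interpolation=2))
b=R.x[4:];s=pickle.load(open('pics/v7.pkl','rb'))
print(pj(s,np.array([[.4295,-.1178,z] for z in (.105,.155,.161)]),b))
E
```

```text
32.15 [ 0.44735638 -0.13455241  0.27027184] (array([-25. ,  -0.9,   0.4]), np.float64(-0.929), np.float64(-44.04))
[[188.07503135 256.83155511]
 [205.29282407 256.96287131]
 [207.72759562 256.98142993]]
```

View pics/v7k.png

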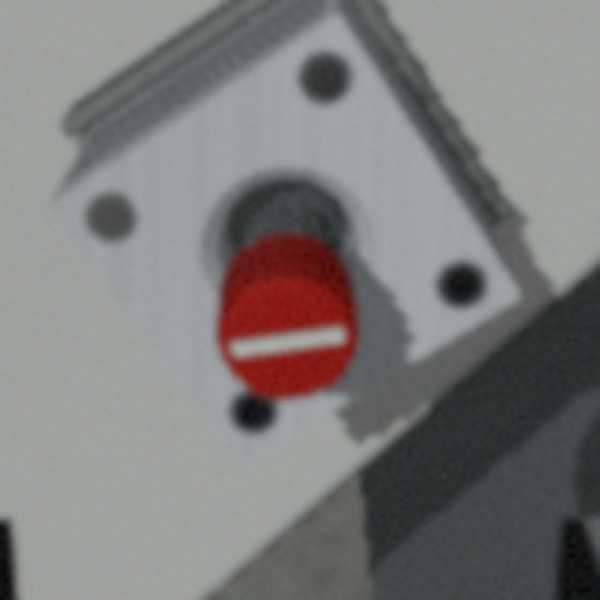

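```bash
python3 - <<'E'
import io,contextlib,pickle
with contextlib.redirect_stdout(io.StringIO()):
    from fit import *
b=R.x[4:]
S=[pickle.load(open(f'pics/{n}.pkl','rb')) for n in('v6','v7')]
def go(o):
    r=least_squares(lambda p:np.r_[pj(S[0],p[None],b)[0]-o[0],pj(S[1],p[None],b)[0]-o[1]],np.array([.43,-.118,.155])); return r.x.round(4),r.fun.round(2)
print(go([[85.2,257.3],[209.8,257.2]]))
def cen(n):
    g=cv2.imread(f'pics/{n}.png').astype(int); w=np.where((g[...,1]>95)&(abs(g[...,1]-g[...,2])<40),1,0)
    return w
for n,(r,c_) in (('v6',(85,257)),('v7',(210,257))):
    g=cv2.imread(f'pics/{n}.png').astype(int); r0,c0=r-6,c_-13
    w=np.clip(g[r0:r0+13,c0:c0+27,1]-60,0,None); yy,xx=np.mgrid[:13,:27]; print(n,r0+(w*yy).sum()/w.sum(),c0+(w*xx).sum()/w.sum())
E
```

```text
(array([ 0.4263, -0.1151,  0.1555]), array([ 0.  , -0.09, -0.  ,  0.11]))
v6 84.68504130203648 257.0167661732232
v7 209.3928336311483 256.802031411643
```

```bash
python3 -c "
from rig import env
print(env.close_job())"
```

```text
the job is handed in; nothing more can be done
None
```

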